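Pair the push-lights with the lantern

ROBOT

A 7-joint arm with a two-finger parallel gripper is mounted at the origin on the work surface. World frame = base frame: x ahead of the robot, y to its left, z up, the work surface at z = 0. Lengths are in m, angles in rad, forces in N, time in s.
With the tool pointing down it reaches from about 0.4 to 0.85 m from the base axis. Payload 6.9 kg.
Tool frame: the origin (TCP) lies midway between the tips of the shut fingers; the grasp point (between the pads) lies 19 mm behind it; z points along the fingers, y is the line along which they close (so a half turn about z gives the same grasp; the last joint's range is limited). The gripper opens to 85 mm and grips with 20 to 120 N. Pads are 22 mm wide; open, the fingers measure 114 mm over their backs; the gripper's body (76 mm by 85 mm) begins 54 mm behind the grasp point. The pads swing forward as they close: fully open they stand 13 mm farther back than shut.
Start: joints at [1.298, 0.507, -0.238, 1.5, 0.126, 1.149, -0.155], TCP at [0.231, -0.581, 0.231] pointing down, gripper open.
Joint ranges: [-3.08, 3.08], [-0.24, 2.05], [-1.43, 1.35], [0, 2.5], [-1.52, 4.66], [0.17, 1.96], [-2.89, 2.89]. Speed limits (rad/s): [2.39, 2.39, 3.14, 3.14, 3.14, 3.14, 3.14].

INTERFACE

Orientations are given as a rotation vector (axis times angle).
In Python, from bench import * gives the robot as it stands.
- The arm moves only by the tool send_rows, never from a script. Its argument "series" is a list that holds one entry, the list of rows, each a list of 7 numbers: the shift along the tool's x, y, z scaled (see below), then the turn, a rotation vector about the tool's x, y, z scaled (see below), then the closure in counts, from 0 (fully open) to 255 (shut). In form: [[[dx, dy, dz, rx, ry, rz, fingers], ...]]. A call has 1 to 5 rows; each row shifts and turns the commanded pose from where the row before left it, along the tool's axes as they then stand; what a row does not reach is not made up. The controller multiplies each number of a shift by 0.06 m and each number of a turn by 0.08 rad. A row lasts 1/8 s, in which the tool goes at most 62.5 mm and 10.7 degrees, less where a joint would pass 70% of its speed; a pose out of reach is approached as far as the arm can. A call with a number of a shift or a turn outside -1 to 1 is refused whole. A call with a gripper value outside its range is refused whole. The fingers move at their own pace and stop on an object; the grip force is fixed at half the most. Time passes only in rows, so rows that do not move let the fingers close. It gives the time, the measured TCP pose, the force, the opening and the grip force at its end, in the units of the state.
- get_obs(): the state, without advancing time (a new reading comes with each control period).
- get_image(name): name is "scene" or "top"; returns a dict with "color" (420x560x3 uint8, blue, green, red), "z_map" (420x560 float32, m along the optical axis (not along the pixel's ray), 0 where there is no reading), "vertical_fov" (degrees; the focal length in pixels is half the picture's height over the tangent of half this angle, whatever the lens; pixels are square), "cx", "cy" (the principal point, pixels), "camera_from_world" (4x4, takes a point from world to camera coordinates). Camera axes: x right, y up, looking along -z (the intrinsics and any distortion apply to the point x, -y, -z); pixel columns grow to the right and rows downward; lengths in m; the calibration is good to about 2 mm. A picture is of the moment at which its call begins.
- close_job(): hands the job in; it is judged then, once.
The state is a dict: "t": time; "joint_positions": joint angles; "dq": joint speeds; "tau": joint torques, N m; "tool_pos": TCP position; "ee_rot": TCP orientation; "contact_force": force on the tool from outside, world axes, zero at the start; "torque": the same for the moment, N m; "width": opening from 0.0 (shut) to 1.0 (fully open); "grasp_force": force on a finger pad.
Only numpy, scipy, OpenCV 4.12 (cv2) and the standard library are available. Lean on these libraries where they do the work, as an engineer would, in place of code of your own. Each camera call takes 0.05 s, during which the arm holds its last target. There are 200 camera calls.

TASK

Pair the yard push-lights with the lantern: push the lantern's toggle over to on, then press the red, the yellow and the blue push-light, in that order, each lightly with the fingers so that its cap stays down. Leave every light and the lantern standing where it is, without picking anything up, and leave the white push-light and the other things on the bench alone.

Things in the scene. Friction and masses are not known exactly. Their poses are not given: they have to be found in the camera images.
- lantern: battery lantern, loose, 1.3 kg, 124 mm across at its black foot, clear lens, orange flat round top 120 mm across whose upper face is 130 mm above the origin. Origin: centre of its underside; z up. Its +x points the way the toggle must be pushed to switch on (from the black dot to the white dot on the orange top, 40 mm either side of the middle). A thin wire carrying handle is folded down round its +x side, reaching 70 mm from the axis
- toggle (a joint): angle of the steel toggle lever on the middle of the lantern's top: 0 = off, leaning 0.5 rad from upright towards the lantern's -x (black dot); 1.0 = stop, leaning 0.5 rad towards its +x (white dot). It counts as on past 0.7. It starts between 0 and 0.15, moves under about 2 N at the ball and stays where it is left
- toggle_tip (a point): centre of the steel ball (14 mm across) at the end of the toggle; the lever is an 8 mm rod, 36 mm from its pivot to this point
- toggle_pivot (a point): the toggle's hinge, on the lantern's axis, 136 mm above its underside, 6 mm above the orange top; the hinge runs along the lantern's y. A steel plate 30 mm by 26 mm, its upper face at this height, surrounds it
- light_red: push-light with a red cap: loose round grey puck, 0.27 kg, 72 mm across, housing 26 mm high. Origin: centre of its underside; z up
- red_top (a point): centre of the upper face of the red cap (flat disc 52 mm across), 44 mm above the table when off; moves down with the cap
- red_cap (a joint): how far the red cap has latched down, m: 0 = off, as at the start; past 0.005 it is on, 0.008 is its stop. The cap is springy (0.8 N per mm): pressed, it first gives about 2 mm, then at 2 N the latch follows down to its stop, then the spring gives again, to its own end 17 mm below the start (over 7 N; hard there). Pressing the top 11 to 15 mm down (2 to 6 N) switches it on; let go, the spring comes back but the latch stays, so the top rests up to 8 mm lower than at first
- light_yellow: push-light with a yellow cap: loose round grey puck, 0.27 kg, 72 mm across, housing 26 mm high. Origin: centre of its underside; z up
- yellow_top (a point): centre of the upper face of the yellow cap (flat disc 52 mm across), 44 mm above the table when off; moves down with the cap
- yellow_cap (a joint): how far the yellow cap has latched down, m: 0 = off, as at the start; past 0.005 it is on, 0.008 is its stop. The cap is springy (0.8 N per mm): pressed, it first gives about 2 mm, then at 2 N the latch follows down to its stop, then the spring gives again, to its own end 17 mm below the start (over 7 N; hard there). Pressing the top 11 to 15 mm down (2 to 6 N) switches it on; let go, the spring comes back but the latch stays, so the top rests up to 8 mm lower than at first
- light_blue: push-light with a blue cap: loose round grey puck, 0.27 kg, 72 mm across, housing 26 mm high. Origin: centre of its underside; z up
- blue_top (a point): centre of the upper face of the blue cap (flat disc 52 mm across), 44 mm above the table when off; moves down with the cap
- blue_cap (a joint): how far the blue cap has latched down, m: 0 = off, as at the start; past 0.005 it is on, 0.008 is its stop. The cap is springy (0.8 N per mm): pressed, it first gives about 2 mm, then at 2 N the latch follows down to its stop, then the spring gives again, to its own end 17 mm below the start (over 7 N; hard there). Pressing the top 11 to 15 mm down (2 to 6 N) switches it on; let go, the spring comes back but the latch stays, so the top rests up to 8 mm lower than at first
- light_white: push-light with a white cap: loose round grey puck, 0.27 kg, 72 mm across, housing 26 mm high. Origin: centre of its underside; z up. A spare: to be left alone
- white_top (a point): centre of the upper face of the white cap (flat disc 52 mm across), 44 mm above the table when off; moves down with the cap
- white_cap (a joint): how far the white cap has latched down, m: 0 = off, as at the start; past 0.005 it is on, 0.008 is its stop. The cap is springy (0.8 N per mm): pressed, it first gives about 2 mm, then at 2 N the latch follows down to its stop, then the spring gives again, to its own end 17 mm below the start (over 7 N; hard there). Pressing the top 11 to 15 mm down (2 to 6 N) switches it on; let go, the spring comes back but the latch stays, so the top rests up to 8 mm lower than at first
- chilli_jar: glass jar of red chillies with a brass lid, 76 mm across, 106 mm high, stands upright; origin at the centre of its underside; to be left alone
- mug: white enamel mug, 82 mm across, 80 mm high, handle to its own +y; origin at the centre of its underside; to be left alone
- spoon: wooden spoon, 270 mm long, lying along its own x behind the lantern, bowl to +x; origin at mid-length on its underside; to be left alone
- basket: pink plastic slatted basket, 180 x 260 x 100 mm high, origin at the centre of its underside; to be left alone
- soap: green-blue bar of soap, 60 x 90 x 30 mm, origin at the centre of its underside; to be left alone
Mind the look-alikes: they are no part of the job. There is more than one size of the lantern; the job needs the smallest.

How it is judged:
On the way, in this order (a step that is already met when the one before it is completed fails the run):
1. the lantern's toggle is pushed on (value of joint toggle above 0.7 rad), for 0.2 s.
2. then the red push-light is pressed on (value of joint red_cap above 0.005 m), for 0.1 s.
3. then the yellow push-light is pressed on (value of joint yellow_cap above 0.005 m), for 0.1 s.
4. then the blue push-light is pressed on (value of joint blue_cap above 0.005 m), for 0.1 s.
At the end, for the whole second after the job is handed in: The toggle is past 0.7 rad and the red, yellow and blue caps are each more than 5 mm down, done in that order; the white cap is up (within 2 mm); the lantern stands upright (0.05 rad) within 40 mm and the push-lights and bystanders within 30 mm of where they started, resting on the bench and still (value of joint toggle above 0.7 rad and value of joint each of red_cap, yellow_cap, blue_cap above 0.005 m and value of joint white_cap below 0.002 m and angle between each of lantern, light_red, light_yellow, light_blue, light_white's own z axis and vertical below 0.05 rad and height (world z) of each of lantern, light_red, light_yellow, light_blue, light_white below 0.005 m and linear speed of each of lantern, light_red, light_yellow, light_blue, light_white, chilli_jar, mug, spoon, basket, soap below 0.02 m/s and distance of lantern from where it was at the start of the episode below 0.04 m and distance of each of light_red, light_yellow, light_blue, light_white, chilli_jar, mug, spoon, basket, soap from where it was at the start of the episode below 0.03 m); the robot touches nothing.
It fails at once if the lantern or a push-light is touched with more than 20 N, or with any part of the robot but the fingers (contact force between any of lantern, light_red, light_yellow, light_blue, light_white and the fingers above 20 N or contact force between any of lantern, light_red, light_yellow, light_blue, light_white and the arm above 2 N).
It fails at once if the lantern or a push-light is lifted more than 12 mm, or tipped more than 0.2 rad (height (world z) of any of lantern, light_red, light_yellow, light_blue, light_white above 0.012 m or angle between any of lantern, light_red, light_yellow, light_blue, light_white's own z axis and vertical above 0.2 rad).
It fails at once if a push-light is shoved more than 30 mm, or the lantern more than 40 mm (distance of lantern from where it was at the start of the episode above 0.04 m or distance of any of light_red, light_yellow, light_blue, light_white from where it was at the start of the episode above 0.03 m).
It fails at once if a push-light is pressed on before its turn, or the white one is pressed (value of joint white_cap above 0.003 m or (value of joint red_cap above 0.005 m and value of joint toggle below 0.7 rad) or (value of joint yellow_cap above 0.005 m and value of joint red_cap below 0.005 m) or (value of joint blue_cap above 0.005 m and value of joint yellow_cap below 0.005 m)).
It fails at once if the jar, mug, spoon, basket or soap is moved more than 30 mm (distance of any of chilli_jar, mug, spoon, basket, soap from where it was at the start of the episode above 0.03 m).
It also fails if it takes over 64 s, if anything falls off the work surface, if the arm or the gripper's body presses on something with over 40 N, if the wrist force passes 120 N, or if a joint passes its speed limit or range.

## Working session

There is one attempt and no reset: what is moved stays moved. The work goes in short steps, Python scripts to look and compute and a tool call to move; the robot and the scene stay as the last step left them, time stands still between calls to the robot, and variables do not carry over. Pictures are saved under pics/ and viewed, at most 10 in all, crops included, and the job is handed in when it is done.

Besides the shell and the picture viewer there is one more tool, called after "Emit:" by a JSON object that holds its "api" and its "payload", one argument or row to a line. send_rows: Moves the arm, as the interface text tells. Its arguments: {"type":"object","properties":{"series":{"type":"array"}},"required":["series"]}

```bash
mkdir -p pics; ls; python3 - <<'E'
from bench import *
import cv2,numpy as np
o=get_obs()
for k in ("t","tool_pos","ee_rot","contact_force","width"):print(k,o[k])
for n in("scene","top"):
    d=get_image(n);cv2.imwrite(f"pics/{n}0.png",d["color"]);np.savez(f"{n}0.npz",**d)
    print(n,d.keys(),d["vertical_fov"],d["cx"],d["cy"]);print(np.round(d["camera_from_world"],3))
E
```

```text
pics
t 0.0
tool_pos [ 0.23029344 -0.58049541  0.23043709]
ee_rot [-3.08401609e+00 -5.89622680e-01  5.34211488e-04]
contact_force [ 0.57497965 -0.6083145  -0.25594734]
width 1.0011969748288234
scene dict_keys(['color', 'z_map', 'vertical_fov', 'cx', 'cy', 'camera_from_world']) 47.081232177033485 274.44325436790984 217.05745886525725
[[ 0.409  0.912 -0.019 -0.158]
 [-0.623  0.294  0.725  0.26 ]
 [ 0.667 -0.284  0.689 -1.857]
 [ 0.     0.     0.     1.   ]]
top dict_keys(['color', 'z_map', 'vertical_fov', 'cx', 'cy', 'camera_from_world']) 51.228365874907105 282.72909490449297 207.22023208120999
[[-0.023 -1.     0.008 -0.051]
 [ 0.996 -0.022  0.083 -0.524]
 [-0.083  0.01   0.997 -1.094]
 [ 0.     0.     0.     1.   ]]
```

View pics/scene0.png

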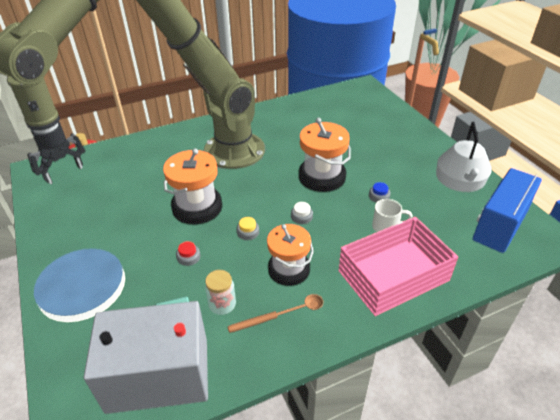

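View pics/top0.png

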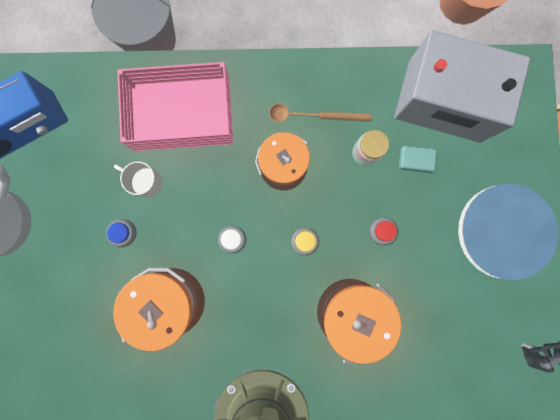

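The smallest lantern is at about (283,158) in the top view, with its white dot at about (275,143), black dot at about (293,171) and toggle in the middle. The caps in the top view are red (385,231), yellow (305,241), blue (118,233) and white (231,239). The two bigger lanterns stand nearer the base. Next I'll work out positions and make enlarged crops.

```bash
cat > h.py <<'E'
import cv2,numpy as np
from scipy.spatial.transform import Rotation as R
def proj(d,p):
    T=d["camera_from_world"];c=T[:3,:3]@np.array(p)+T[:3,3];f=210/np.tan(np.radians(float(d["vertical_fov"]))/2)
    return d["cx"]+f*c[0]/-c[2],d["cy"]+f*-c[1]/-c[2]
def unproj(d,u,v,z=None):
    "world point at pixel, by depth map, or on the plane of height z"
    T=d["camera_from_world"];f=210/np.tan(np.radians(float(d["vertical_fov"]))/2)
    r=np.array([(u-d["cx"])/f,-(v-d["cy"])/f,-1]);A=T[:3,:3].T;o=-A@T[:3,3];w=A@r
    s=float(d["z_map"][int(round(v)),int(round(u))]) if z is None else (z-o[2])/w[2]
    return o+s*w
def cent(d,lo,hi,box,z):
    h=cv2.cvtColor(d["color"],cv2.COLOR_BGR2HSV);m=cv2.inRange(h,lo,hi);k=np.zeros_like(m);x0,y0,x1,y1=box;k[y0:y1,x0:x1]=255
    m&=k;c=max(cv2.findContours(m,0,1)[0],key=cv2.contourArea);(u,v),r=cv2.minEnclosingCircle(c);e=cv2.moments(c);e=(e["m10"]/e["m00"],e["m01"]/e["m00"])
    return (u,v),r,e,unproj(d,*e,z)
E
python3 - <<'E'
from h import *
t=dict(np.load("top0.npz"));s=dict(np.load("scene0.npz"))
print("table",unproj(t,340,200),unproj(s,330,230))
for n,lo,hi,b,bs in [("red",(0,150,80),(8,255,255),(360,210,410,255),(172,235,205,268)),("yel",(15,120,80),(35,255,255),(285,220,325,260),(232,210,265,240)),("blue",(105,120,60),(130,255,255),(95,212,140,255),(365,178,396,204)),("white",(0,0,130),(180,70,255),(210,220,250,260),(288,198,316,224)),("lantern",(5,150,80),(18,255,255),(250,125,320,190),(258,218,325,275))]:
    z=.13 if n=="lantern" else .044
    for nm,d,bb in(("top",t,b),("scene",s,bs)):
        c,r,e,p=cent(d,lo,hi,bb,z);print(n,nm,np.round(c,1),round(r,1),np.round(e,1),np.round(p,4),np.round(unproj(d,*e),4))
a=cv2.resize(t["color"][120:200,240:330],None,fx=7,fy=7,interpolation=2);b=cv2.resize(s["color"][215:285,250:330],None,fx=7,fy=7,interpolation=2)
cv2.imwrite("pics/c1.png",a);cv2.imwrite("pics/c2.png",b)
E
```

```text
table [ 0.5400537  -0.21258059  0.00088299] [ 0.53702184  0.12728325 -0.00571448]
red top [385.5 230.7] 10.1 [385.5 230.7] [ 0.4566 -0.3174  0.044 ] [ 0.4566 -0.3174  0.044 ]
red scene [186.6 249.2] 8.6 [186.5 248.9] [ 0.4683 -0.32    0.044 ] [ 0.4677 -0.3199  0.0435]
yel top [305.4 241.1] 9.8 [305.4 241. ] [ 0.4354 -0.1169  0.044 ] [ 0.4354 -0.1171  0.0409]
yel scene [247. 224.] 8.2 [247.1 224. ] [ 0.447  -0.1188  0.044 ] [ 0.4467 -0.1187  0.0437]
blue top [117.5 232.5] 11.1 [117.2 232.4] [0.4673 0.3491 0.044 ] [0.4673 0.3493 0.0435]
blue scene [380.2 188. ] 7.8 [380.2 188.2] [0.4777 0.3469 0.044 ] [0.4756 0.3486 0.0417]
white top [231.8 239. ] 14.9 [230.  238.5] [0.4458 0.0699 0.044 ] [0.4458 0.0701 0.0429]
white scene [302.5 212. ] 11.9 [302.8 210.3] [0.4648 0.0655 0.044 ] [0.46   0.0679 0.0391]Traceback (most recent call last):
  File "<stdin>", line 7, in <module>
  File "h.py", line 14, in cent
    m&=k;c=max(cv2.findContours(m,0,1)[0],key=cv2.contourArea);(u,v),r=cv2.minEnclosingCircle(c);e=cv2.moments(c);e=(e["m10"]/e["m00"],e["m01"]/e["m00"])
                                                                                                                     ~~~~~~~~^~~~~~~~~
ZeroDivisionError: float division by zero
```

```bash
cat >> h.py <<'E'
def cloud(d,box):
    x0,y0,x1,y1=box;v,u=np.mgrid[y0:y1,x0:x1];v=v.ravel();u=u.ravel();z=d["z_map"][v,u];k=z>0;u,v,z=u[k],v[k],z[k]
    T=d["camera_from_world"];f=210/np.tan(np.radians(float(d["vertical_fov"]))/2)
    c=np.c_[(u-d["cx"])/f*z,-(v-d["cy"])/f*z,-z]
    return (c-T[:3,3])@T[:3,:3],u,v
def topc(d,box,z0,z1):
    p,u,v=cloud(d,box);k=(p[:,2]>z0)&(p[:,2]<z1);q=p[k][:,:2].astype(np.float32)
    (c,r)=cv2.minEnclosingCircle(q);return np.round(np.r_[c,r,q.mean(0),k.sum()],4)
E
python3 - <<'E'
from h import *
t=dict(np.load("top0.npz"));s=dict(np.load("scene0.npz"))
for n,b,bs in [("red",(360,210,410,255),(172,235,205,268)),("yel",(285,220,325,260),(232,210,265,240)),("blue",(95,212,140,255),(365,178,396,204)),("white",(210,220,250,260),(288,198,316,224))]:
    print(n,topc(t,b,.038,.05),topc(s,bs,.038,.05))
b,bs=(245,125,320,195),(258,218,325,285)
print("lantern",topc(t,b,.123,.137),topc(s,bs,.123,.137))
for d,bb in((t,b),(s,bs)):
    p,u,v=cloud(d,bb);k=p[:,2]>.148;print(np.round(np.c_[p[k],u[k],v[k]],3)[:25])
print(cv2.cvtColor(t["color"],40)[145,290], cv2.cvtColor(s["color"],40)[240,280])
T=t["camera_from_world"];print("campos",-T[:3,:3].T@T[:3,3])
T=s["camera_from_world"];print("campos",-T[:3,:3].T@T[:3,3])
a=cv2.resize(t["color"][120:200,240:330],None,fx=7,fy=7,interpolation=2);b=cv2.resize(s["color"][215:285,250:330],None,fx=7,fy=7,interpolation=2)
cv2.imwrite("pics/c1.png",a);cv2.imwrite("pics/c2.png",b)
E
```

```text
red [ 4.556e-01 -3.188e-01  2.620e-02  4.556e-01 -3.179e-01  3.310e+02] [ 4.615e-01 -3.188e-01  2.710e-02  4.632e-01 -3.196e-01  1.700e+02]
yel [ 4.348e-01 -1.167e-01  2.580e-02  4.346e-01 -1.164e-01  3.300e+02] [ 4.424e-01 -1.180e-01  2.820e-02  4.425e-01 -1.177e-01  1.490e+02]
blue [4.671e-01 3.511e-01 2.590e-02 4.669e-01 3.504e-01 3.330e+02] [4.727e-01 3.491e-01 2.860e-02 4.735e-01 3.500e-01 1.240e+02]
white [4.438e-01 6.860e-02 2.580e-02 4.439e-01 6.870e-02 3.290e+02] [4.490e-01 6.610e-02 2.760e-02 4.514e-01 6.780e-02 1.360e+02]
lantern [ 6.303e-01 -6.570e-02  6.010e-02  6.297e-01 -6.540e-02  1.987e+03] [ 6.362e-01 -6.580e-02  6.120e-02  6.403e-01 -6.780e-02  1.064e+03]
[[ 6.29e-01 -6.70e-02  1.49e-01  2.84e+02  1.56e+02]
 [ 6.26e-01 -6.70e-02  1.53e-01  2.84e+02  1.57e+02]
 [ 6.25e-01 -6.90e-02  1.58e-01  2.85e+02  1.57e+02]
 [ 6.26e-01 -7.20e-02  1.55e-01  2.86e+02  1.57e+02]
 [ 6.23e-01 -7.40e-02  1.69e-01  2.87e+02  1.57e+02]
 [ 6.23e-01 -7.60e-02  1.70e-01  2.88e+02  1.57e+02]
 [ 6.25e-01 -6.50e-02  1.49e-01  2.83e+02  1.58e+02]
 [ 6.24e-01 -6.70e-02  1.54e-01  2.84e+02  1.5
[... 1652 characters left out ...]
[ 6.23e-01 -8.00e-02  1.68e-01  2.82e+02  2.28e+02]
 [ 6.25e-01 -7.70e-02  1.69e-01  2.83e+02  2.28e+02]
 [ 6.27e-01 -7.50e-02  1.70e-01  2.84e+02  2.28e+02]
 [ 6.25e-01 -7.20e-02  1.67e-01  2.85e+02  2.28e+02]
 [ 6.23e-01 -7.90e-02  1.64e-01  2.82e+02  2.29e+02]
 [ 6.26e-01 -7.80e-02  1.66e-01  2.83e+02  2.29e+02]
 [ 6.27e-01 -7.50e-02  1.66e-01  2.84e+02  2.29e+02]
 [ 6.25e-01 -7.20e-02  1.63e-01  2.85e+02  2.29e+02]
 [ 6.27e-01 -7.60e-02  1.62e-01  2.84e+02  2.30e+02]
 [ 6.26e-01 -7.20e-02  1.61e-01  2.85e+02  2.30e+02]
 [ 6.29e-01 -7.10e-02  1.62e-01  2.86e+02  2.30e+02]]
[ 14 145 241] [ 15 160 254]
campos [ 0.43019198 -0.05204092  1.13455888]
campos [ 1.46542259 -0.46011101  1.08725606]
```

View pics/c1.png

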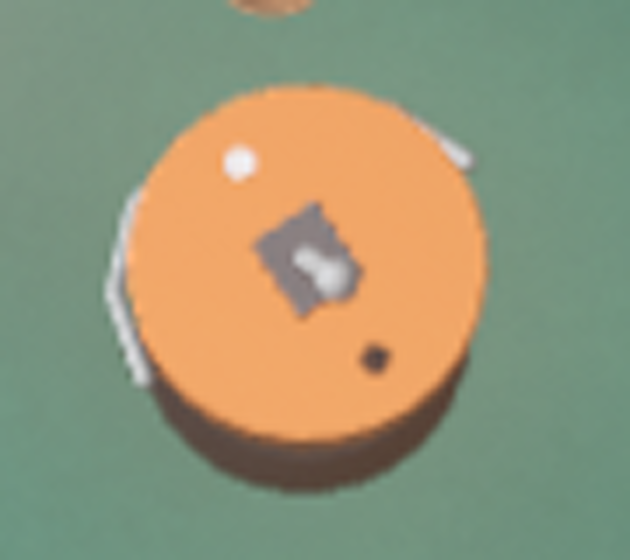

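View pics/c2.png

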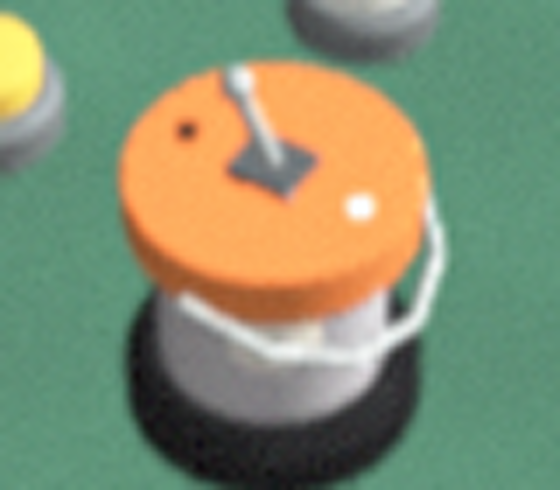

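The crops show the white dot at crop1 (240,163), the black dot at (375,359) and the ball leaning towards black, which gives a lantern +x yaw of about 0.61. The handle hangs on the white-dot side. I'll raise the arm, turn the tool and shut the fingers first.

Emit:
{"api": "send_rows", "payload": {
  "series": [
    [[0,0,-0.8,0,0,-0.95,255],[0,0,-0.2,0,0,-0.95,255],[0,0,0,0,0,-0.95,255],[0,0,0,0,0,0,255]]
  ]
}}

```text
t: 0.6
tool_pos: [0.2304, -0.5808, 0.2909]
ee_rot: [-2.998, -0.936, -0.0]
contact_force: [-0.4, 0.1, -1.0]
width: 0.144
grasp_force: 0.0
```

```bash
cat >> h.py <<'E'
def plan(o,*tg):
    M=R.from_rotvec(o["ee_rot"]).as_matrix();p=np.array(o["tool_pos"]);print("t",round(o["t"],2),"pos",np.round(p,4),"F",np.round(o["contact_force"],1),"w",round(o["width"],2),"yaw",round(np.arctan2(M[1,0],M[0,0]),3),"z",np.round(M[:,2],3))
    for g in tg: print(g,"units",np.round(M.T@(np.array(g)-p)/.06,2));p=np.array(g)
E
python3 - <<'E'
from h import *
from bench import *
t=dict(np.load("top0.npz"));w=unproj(t,273.9,142.9,.13);b=unproj(t,293.2,170.9,.13)
print(w,b,(w+b)/2,np.linalg.norm(w-b),np.arctan2(w[1]-b[1],w[0]-b[0]))
plan(get_obs(),(.59,-.094,.28))
E
```

```text
[ 0.664489   -0.04464985  0.13      ] [ 0.59764576 -0.08799419  0.13      ] [ 0.63106738 -0.06632202  0.13      ] 0.07966649397280794 0.5752831747397146
t 0.6 pos [ 0.2304 -0.5808  0.2909] F [-0.4  0.1 -1. ] w 0.14 yaw 0.605 z [-0.     0.001 -1.   ]
(0.59, -0.094, 0.28) units [ 9.54 -3.26  0.19]
```

Emit:
{"api": "send_rows", "payload": {
  "series": [
    [[0.95,-0.33,0.02,0,0,0.1,255],[0.95,-0.33,0.02,0,0,0.1,255],[0.95,-0.33,0.02,0,0,0.1,255],[0.95,-0.33,0.02,0,0,0,255],[0.95,-0.33,0.02,0,0,0,255]]
  ]
}}

```text
t: 1.23
tool_pos: [0.4127, -0.3381, 0.2849]
ee_rot: [-3.01, -0.897, 0.0]
contact_force: [0.3, -0.1, -0.4]
width: 0.0
grasp_force: 0.0
```

Emit:
{"api": "send_rows", "payload": {
  "series": [
    [[0.9,-0.33,0,0,0,0,255],[0.9,-0.33,0,0,0,0,255],[0.9,-0.33,0,0,0,0,255],[0.7,-0.2,0,0,0,0,255],[0,0,0,0,0,0,255]]
  ]
}}

```text
t: 1.85
tool_pos: [0.5449, -0.1638, 0.2847]
ee_rot: [-3.005, -0.908, -0.001]
contact_force: [-0.2, -0.2, -0.4]
width: 0.002
grasp_force: 0.0
```

```bash
python3 - <<'E'
from h import *
from bench import *
plan(get_obs(),(.59,-.092,.28),(.59,-.092,.22))
E
```

```text
t 1.85 pos [ 0.5449 -0.1638  0.2847] F [-0.2 -0.2 -0.4] w 0.0 yaw 0.587 z [ 0.     0.003 -1.   ]
(0.59, -0.092, 0.28) units [ 1.29 -0.58  0.08]
(0.59, -0.092, 0.22) units [-0.  0.  1.]
```

Emit:
{"api": "send_rows", "payload": {
  "series": [
    [[0.65,-0.29,0,0,0,0,255],[0.64,-0.29,0,0,0,0,255],[0,0,0.6,0,0,0,255],[0,0,0.5,0,0,0,255],[0,0,0,0,0,0,255]]
  ]
}}

```text
t: 2.48
tool_pos: [0.5867, -0.0976, 0.2169]
ee_rot: [-3.009, -0.897, 0.008]
contact_force: [-0.2, -0.1, 0.1]
width: -0.001
grasp_force: 0.0
```

```bash
python3 - <<'E'
from h import *
from bench import *
o=get_obs()
s=get_image("scene");t=get_image("top")
c=(.631,-.0663);a=.575;e=np.array([np.cos(a),np.sin(a)]);n=np.array([-e[1],e[0]])
r=np.array(o["tool_pos"])[:2]-c;print("lantern frame",r@e,r@n)
g=np.array(c)-.048*e
plan(o,(*g,.22),(*g,.162))
for nm,d in(("s",s),("t",t)):
    u,v=proj(d,o["tool_pos"]);print(nm,u,v)
    k=d["color"][int(v)-50:int(v)+50,int(u)-50:int(u)+50];cv2.imwrite(f"pics/p{nm}.png",k)
A=[cv2.resize(cv2.imread(f"pics/p{x}.png"),(400,400),interpolation=2) for x in "st"]
for i in A:cv2.drawMarker(i,(200,200),(255,0,255),0,20)
cv2.imwrite("pics/p.png",np.hstack(A))
E
```

```text
lantern frame -0.054215496575546904 -0.002223221571862621
t 2.48 pos [ 0.5867 -0.0976  0.2169] F [-0.2 -0.1  0.1] w -0.0 yaw 0.58 z [-0.006  0.    -1.   ]
(np.float64(0.5907187694838086), np.float64(-0.09240406995281485), 0.22) units [ 0.1  -0.04 -0.05]
(np.float64(0.5907187694838086), np.float64(-0.09240406995281485), 0.162) units [0.   0.   0.97]
s 270.02505470574914 208.46152246632678
t 299.1831778939985 169.11114986895674
```

View pics/p.png

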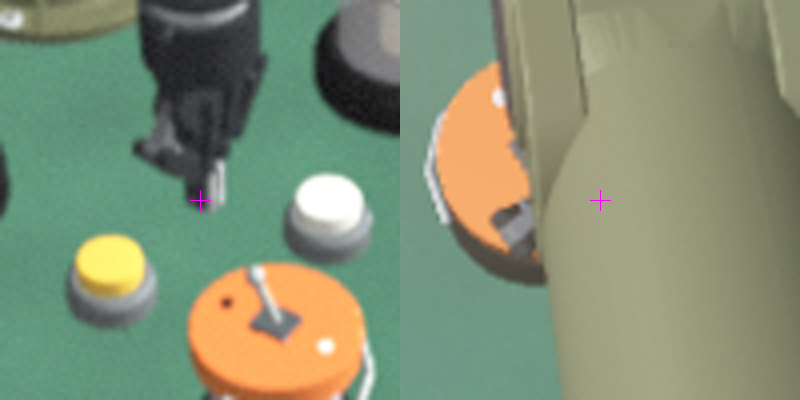

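The shut fingertips sit just at the projected TCP in the scene view (mark at 200,200). They appear a couple of pixels towards the camera, so the scene camera has a small offset, and I'll use the top camera's values. Next I'll descend behind the ball.

Emit:
{"api": "send_rows", "payload": {
  "series": [
    [[0,-0.03,0.5,0,0,0,255],[0,0,0.45,0,0,0,255],[0.2,0,0,0,0,0,255],[0.1,0,0,0,0,0,255],[0,0,0,0,0,0,255]]
  ]
}}

```text
t: 3.2
tool_pos: [0.6041, -0.0846, 0.1639]
ee_rot: [3.009, 0.901, 0.004]
contact_force: [-0.2, -0.7, 0.3]
width: 0.0
grasp_force: 0.0
```

Emit:
{"api": "send_rows", "payload": {
  "series": [
    [[0.08,0,0,0,0,0,255],[0.08,0,0,0,0,0,255],[0.08,0,0,0,0,0,255],[0.05,0,0,0,0,0,255],[0,0,0,0,0,0,255]]
  ]
}}

```text
t: 3.82
tool_pos: [0.6177, -0.075, 0.1622]
ee_rot: [-3.009, -0.902, -0.001]
contact_force: [-0.5, -0.2, 0.5]
width: 0.002
grasp_force: 0.0
```

```bash
cat > l.py <<'E'
from h import *
from bench import *
import sys
o=get_obs()
c=(.631,-.0663);a=.575;e=np.array([np.cos(a),np.sin(a)]);n=np.array([-e[1],e[0]])
r=np.array(o["tool_pos"])[:2]-c;print("lantern frame",r@e,r@n);plan(o)
s=get_image("scene");cv2.imwrite(sys.argv[1],cv2.resize(s["color"][190:290,240:340],(500,500),interpolation=2))
E
python3 l.py pics/q1.png
```

```text
lantern frame -0.015887256388853414 -5.32336065049491e-05
t 3.83 pos [ 0.6177 -0.075   0.1622] F [-0.5 -0.2  0.5] w 0.0 yaw 0.582 z [ 0.     0.001 -1.   ]
```

Emit:
{"api": "send_rows", "payload": {
  "series": [
    [[0.06,0,0,0,0,0,255],[0.06,0,0,0,0,0,255],[0.05,0,0,0,0,0,255],[0,0,0,0,0,0,255]]
  ]
}}

```text
t: 4.38
tool_pos: [0.6261, -0.0697, 0.1621]
ee_rot: [-3.009, -0.901, -0.0]
contact_force: [0.1, 0.3, -0.7]
width: 0.002
grasp_force: 0.2
```

```bash
python3 l.py pics/q2.png
```

```text
lantern frame -0.005975948068157278 -0.00015676572549679372
t 4.38 pos [ 0.6261 -0.0697  0.1621] F [ 0.1  0.3 -0.7] w 0.0 yaw 0.582 z [ 0.  0. -1.]
```

View pics/q2.png

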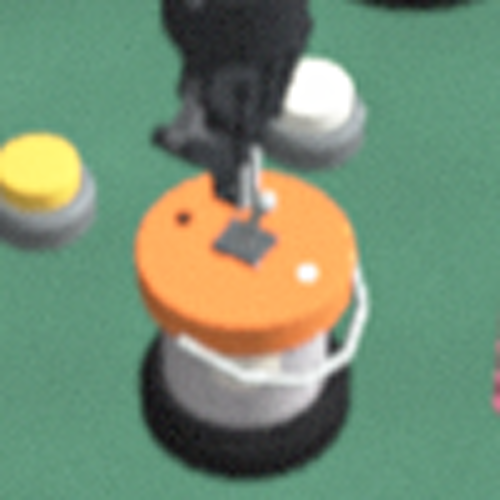

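The ball is now on the white-dot side, at crop (268,202). It has moved about (9.6, 4) px of a full throw of about (10.7, 4.7), so the toggle is near 0.85. I'll nudge it 2 mm more, back off and rise.

Emit:
{"api": "send_rows", "payload": {
  "series": [
    [[0.035,0,0,0,0,0,255],[0,0,0,0,0,0,255],[-0.3,0,0,0,0,0,255],[-0.4,0,-0.3,0,0,0,255],[0,0,-0.9,0,0,0,255]]
  ]
}}

```text
t: 5.05
tool_pos: [0.5898, -0.0934, 0.2327]
ee_rot: [-3.009, -0.898, 0.009]
contact_force: [1.1, -0.6, -0.2]
width: 0.001
grasp_force: 0.0
```

```bash
python3 - <<'E'
from h import *
from bench import *
o=get_obs();s=get_image("scene")
print("lantern",topc(s,(258,218,325,285),.123,.137))
c=(.631,-.0663);a=.575;e=np.array([np.cos(a),np.sin(a)]);n=np.array([-e[1],e[0]])
p,u,v=cloud(s,(280,222,305,245));k=(p[:,2]>.160)&(p[:,2]<.19);print((p[k][:,:2]-c)@e,np.c_[u,v][k].mean(0))
c=np.array([.637,-.0663])
for j in(.1,.7,.85,1): print(j,proj(s,(*(c+.036*np.sin(j-.5)*e),.136+.036*np.cos(j-.5))))
plan(o,(.520,-.20,.25),(.456,-.318,.15),(.456,-.318,.06))
cv2.imwrite("pics/q3.png",cv2.resize(s["color"][190:290,240:340],(500,500),interpolation=2))
E
```

```text
lantern [ 6.350e-01 -6.600e-02  6.240e-02  6.395e-01 -6.810e-02  1.065e+03]
[0.01212612 0.01454022 0.01731842 0.01951661 0.01280012 0.01765918
 0.01802794 0.02033672 0.02069004 0.01467641 0.01768168 0.01827147
 0.02051555 0.0223927  0.01404958 0.0191932  0.02082094 0.02273814
 0.01185425 0.01373187 0.01781885 0.02136664 0.02069523 0.0150728 ] [292.54166667 231.16666667]
0.1 (np.float64(284.24937817807603), np.float64(227.67055995622297))
0.7 (np.float64(290.93706598771774), np.float64(230.04256572896375))
0.85 (np.float64(292.5880521580953), np.float64(231.15298074601617))
1 (np.float64(294.1506347774163), np.float64(232.42584209042633))
t 5.05 pos [ 0.5898 -0.0934  0.2327] F [ 1.1 -0.6 -0.2] w 0.0 yaw 0.58 z [-0.006  0.    -1.   ]
(0.52, -0.2, 0.25) units [-1.95  0.85 -0.28]
(0.456, -0.318, 0.15) units [-1.96  1.07  1.67]
(0.456, -0.318, 0.06) units [0.01 0.01 1.5 ]
```

View pics/q3.png

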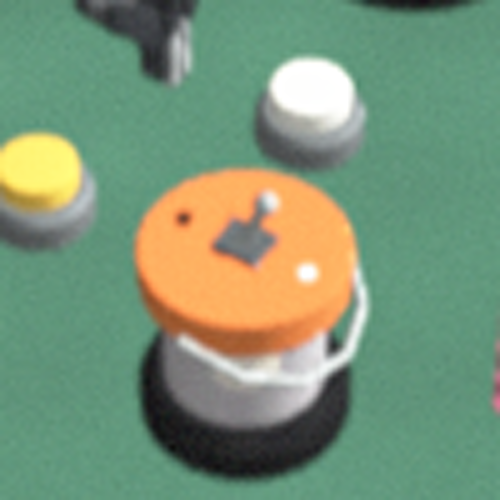

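The ball is at crop (268,202), on the white-dot side; the lever reads about 0.85 to 0.9 and the lantern hasn't moved. Next is the red light.

Emit:
{"api": "send_rows", "payload": {
  "series": [
    [[-0.95,0.47,-0.1,0,0,0,255],[-0.95,0.47,0.3,0,0,0,255],[-0.95,0.47,0.5,0,0,0,255],[-0.95,0.47,0.6,0,0,0,255],[-0.1,0.04,0,0,0,0,255]]
  ]
}}

```text
t: 5.72
tool_pos: [0.4671, -0.3025, 0.1635]
ee_rot: [-3.012, -0.89, 0.006]
contact_force: [1.6, 0.4, 0.3]
width: 0.003
grasp_force: 0.0
```

```bash
python3 - <<'E'
from h import *
from bench import *
plan(get_obs(),(.457,-.318,.07),(.457,-.318,.046),(.457,-.318,.031))
E
```

```text
t 5.72 pos [ 0.4671 -0.3025  0.1635] F [1.6 0.4 0.3] w 0.0 yaw 0.575 z [-0.004  0.    -1.   ]
(0.457, -0.318, 0.07) units [-0.28  0.13  1.56]
(0.457, -0.318, 0.046) units [0.  0.  0.4]
(0.457, -0.318, 0.031) units [0.   0.   0.25]
```

Emit:
{"api": "send_rows", "payload": {
  "series": [
    [[0,0,0,0,0,0,255],[0,0,0.7,0,0,0,255],[0,0,0.5,0,0,0,255],[0,0,0,0,0,0,255],[0,0,0,0,0,0,255]]
  ]
}}

```text
t: 6.35
tool_pos: [0.4727, -0.2978, 0.0952]
ee_rot: [3.007, 0.903, 0.003]
contact_force: [0.2, 0.1, -0.3]
width: 0.0
grasp_force: 0.0
```

```bash
python3 - <<'E'
from h import *
from bench import *
plan(get_obs(),(.457,-.318,.07),(.457,-.318,.046),(.457,-.318,.031))
E
```

```text
t 6.35 pos [ 0.4727 -0.2978  0.0952] F [ 0.2  0.1 -0.3] w 0.0 yaw 0.584 z [ 0.002 -0.001 -1.   ]
(0.457, -0.318, 0.07) units [-0.41  0.14  0.42]
(0.457, -0.318, 0.046) units [-0.  -0.   0.4]
(0.457, -0.318, 0.031) units [-0.   -0.    0.25]
```

Emit:
{"api": "send_rows", "payload": {
  "series": [
    [[-0.41,0.14,0,0,0,0,255],[0,0,0.4,0,0,0,255],[0,0,0.2,0,0,0,255],[0,0,0,0,0,0,255],[0,0,0,0,0,0,255]]
  ]
}}

```text
t: 6.98
tool_pos: [0.4558, -0.3189, 0.0585]
ee_rot: [3.008, 0.902, 0.002]
contact_force: [0.7, 0.4, 1.2]
width: 0.001
grasp_force: 0.0
```

```bash
python3 - <<'E'
from h import *
from bench import *
plan(get_obs(),(.457,-.318,.046),(.457,-.318,.031))
E
```

```text
t 6.97 pos [ 0.4558 -0.3189  0.0585] F [0.7 0.4 1.2] w 0.0 yaw 0.583 z [ 0.001 -0.    -1.   ]
(0.457, -0.318, 0.046) units [ 0.02 -0.    0.21]
(0.457, -0.318, 0.031) units [-0.   -0.    0.25]
```

Emit:
{"api": "send_rows", "payload": {
  "series": [
    [[0,0,0.2,0,0,0,255],[0,0,0.09,0,0,0,255],[0,0,0.09,0,0,0,255],[0,0,0.07,0,0,0,255],[0,0,0,0,0,0,255]]
  ]
}}

```text
t: 7.6
tool_pos: [0.4552, -0.3191, 0.0307]
ee_rot: [3.009, 0.901, 0.0]
contact_force: [-0.1, 0.5, 4.7]
width: 0.0
grasp_force: 2.2
```

4.7 N at 13.3 mm down means red has latched. I'll rise and go to yellow.

Emit:
{"api": "send_rows", "payload": {
  "series": [
    [[0,0,0,0,0,0,255],[0,0,-0.3,0,0,0,255],[0,0,-0.6,0,0,0,255],[0.3,-0.6,0,0,0,0,255],[0.3,-0.6,0,0,0,0,255]]
  ]
}}

```text
t: 8.22
tool_pos: [0.4449, -0.2385, 0.0849]
ee_rot: [3.01, 0.899, -0.0]
contact_force: [0.6, -0.1, 0.3]
width: -0.001
grasp_force: 0.0
```

Emit:
{"api": "send_rows", "payload": {
  "series": [
    [[0.33,-0.6,0,0,0,0,255],[0.33,-0.6,0,0,0,0,255],[0.33,-0.59,0,0,0,0,255],[0,0,0,0,0,0,255],[0,0,0,0,0,0,255]]
  ]
}}

```text
t: 8.85
tool_pos: [0.4358, -0.1172, 0.0846]
ee_rot: [3.009, 0.901, -0.001]
contact_force: [0.1, -0.3, 1.2]
width: 0.001
grasp_force: 0.0
```

```bash
python3 - <<'E'
from h import *
from bench import *
t=get_image("top");b=(360,210,410,255);p,u,v=cloud(t,b);k=np.hypot(p[:,0]-.456,p[:,1]+.318)<.018;print("red top z",np.median(p[k,2]),k.sum())
plan(get_obs(),(.436,-.117,.06),(.436,-.117,.046),(.436,-.117,.031))
E
```

```text
red top z 0.035050759554751704 163
t 8.9 pos [ 0.4359 -0.1177  0.0846] F [ 0.1 -0.5 -0.1] w 0.0 yaw 0.581 z [-0. -0. -1.]
(0.436, -0.117, 0.06) units [ 0.01 -0.01  0.41]
(0.436, -0.117, 0.046) units [ 0.   -0.    0.23]
(0.436, -0.117, 0.031) units [ 0.   -0.    0.25]
```

Red rests about 8 mm lower, so it is latched. Next I'll press yellow.

Emit:
{"api": "send_rows", "payload": {
  "series": [
    [[0,0,0.45,0,0,0,255],[0,0,0.17,0,0,0,255],[0,0,0.1,0,0,0,255],[0,0,0.09,0,0,0,255],[0,0,0.08,0,0,0,255]]
  ]
}}

```text
t: 9.52
tool_pos: [0.436, -0.1171, 0.0313]
ee_rot: [3.009, 0.9, -0.0]
contact_force: [-2.0, -1.7, 4.1]
width: -0.003
grasp_force: 2.0
```

Emit:
{"api": "send_rows", "payload": {
  "series": [
    [[0,0,0,0,0,0,255],[0,0,0,0,0,0,255]]
  ]
}}

```text
t: 9.78
tool_pos: [0.4361, -0.117, 0.0315]
ee_rot: [3.009, 0.901, 0.0]
contact_force: [-1.4, -3.9, 3.1]
width: 0.0
grasp_force: 1.9
```

Emit:
{"api": "send_rows", "payload": {
  "series": [
    [[0,0,-0.3,0,0,0,255],[0,0,-0.8,0,0,0,255],[0,0,-0.8,0,0,0,255],[0,0,-0.1,0,0,0,255],[0,0,0,0,0,0,255]]
  ]
}}

```text
t: 10.4
tool_pos: [0.4363, -0.1166, 0.1514]
ee_rot: [3.009, 0.901, 0.002]
contact_force: [0.9, -0.5, -1.5]
width: -0.002
grasp_force: 0.0
```

```bash
python3 - <<'E'
from h import *
from bench import *
o=get_obs()
s=get_image("scene");t=dict(np.load("top0.npz"))
b=(232,210,265,245);p,u,v=cloud(s,b);k=np.hypot(p[:,0]-.441,p[:,1]+.118)<.018;print("yel z",np.median(p[k,2]),k.sum(), "loc", topc(s,b,.03,.04))
for nm,b in(("L",(110,265,200,355)),("R",(315,280,410,370))):
    p,u,v=cloud(t,b);zs=p[:,2];print(nm,np.median(zs),np.percentile(zs,99.5),topc(t,b,np.median(zs)-.008,np.median(zs)+.008))
plan(o,(.467,.35,.15));print(np.round(o["joint_positions"],2))
cv2.imwrite("pics/s5.png",s["color"])
E
```

```text
yel z 0.03423588154649075 78 loc [ 4.415e-01 -1.177e-01  2.850e-02  4.420e-01 -1.177e-01  1.490e+02]
L 0.1758803856209586 0.23567823251282824 [2.905e-01 2.268e-01 8.250e-02 2.909e-01 2.253e-01 4.308e+03]
R 0.1751119440244765 0.23438864832618542 [ 2.533e-01 -2.275e-01  8.220e-02  2.535e-01 -2.266e-01  4.313e+03]
t 10.4 pos [ 0.4363 -0.1166  0.1514] F [ 0.9 -0.5 -1.5] w -0.0 yaw 0.582 z [ 0.001 -0.    -1.   ]
(0.467, 0.35, 0.15) units [ 4.7  -6.22  0.02]
[ 0.52  0.35 -0.42  2.05  0.2   0.77 -1.01]
```

View pics/s5.png

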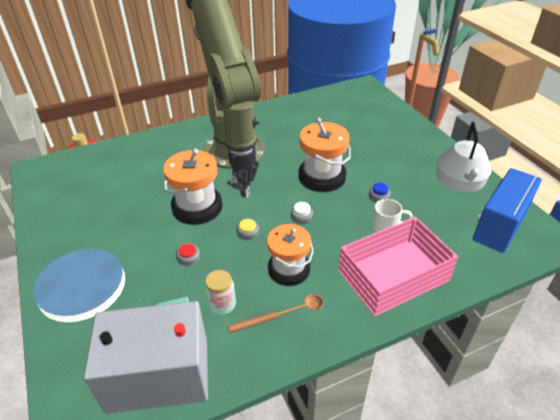

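Both caps sit lower, yellow at z of about 0.034 and at the same place. The scene picture shows the arm clear above yellow at (247,228), with blue at (380,190). I'll move over to blue.

Emit:
{"api": "send_rows", "payload": {
  "series": [
    [[0.36,-0.48,0,0,0,0,255],[0.36,-0.48,0,0,0,0,255],[0.36,-0.48,0,0,0,0,255],[0.36,-0.48,0,0,0,0,255],[0.36,-0.48,0,0,0,0,255]]
  ]
}}

```text
t: 11.08
tool_pos: [0.4464, 0.0641, 0.1498]
ee_rot: [-3.009, -0.901, 0.004]
contact_force: [0.4, -0.7, -0.5]
width: 0.001
grasp_force: 0.0
```

Emit:
{"api": "send_rows", "payload": {
  "series": [
    [[0.36,-0.48,0,0,0,0,255],[0.36,-0.48,0,0,0,0,255],[0.36,-0.48,0,0,0,0,255],[0.36,-0.48,0,0,0,0,255],[0.36,-0.48,0,0,0,0,255]]
  ]
}}

```text
t: 11.7
tool_pos: [0.4575, 0.2435, 0.1494]
ee_rot: [3.009, 0.901, -0.005]
contact_force: [-0.1, -0.3, -0.3]
width: -0.003
grasp_force: 0.0
```

Emit:
{"api": "send_rows", "payload": {
  "series": [
    [[0.36,-0.48,0,0,0,0,255],[0.36,-0.48,0,0,0,0,255],[0.36,-0.46,0,0,0,0,255],[0,0,0,0,0,0,255],[0,0,0,0,0,0,255]]
  ]
}}

```text
t: 12.32
tool_pos: [0.465, 0.3484, 0.1497]
ee_rot: [3.008, 0.901, -0.004]
contact_force: [0.5, 0.0, 0.5]
width: 0.002
grasp_force: 0.0
```

```bash
python3 - <<'E'
from h import *
from bench import *
o=get_obs();plan(o,(.467,.35,.08),(.467,.35,.031));print(np.round(o["joint_positions"],2))
E
```

```text
t 12.32 pos [0.465  0.3484 0.1497] F [0.5 0.  0.5] w 0.0 yaw 0.582 z [-0.002 -0.002 -1.   ]
(0.467, 0.35, 0.08) units [ 0.05 -0.01  1.16]
(0.467, 0.35, 0.031) units [ 0.   -0.    0.82]
[-0.4   0.54 -0.44  1.73  0.28  0.94 -1.94]
```

Emit:
{"api": "send_rows", "payload": {
  "series": [
    [[0.05,0,0.4,0,0,0,255],[0,0,0.4,0,0,0,255],[0,0,0.36,0,0,0,255],[0,0,0.3,0,0,0,255],[0,0,0,0,0,0,255]]
  ]
}}

```text
t: 12.95
tool_pos: [0.4676, 0.3487, 0.0622]
ee_rot: [3.008, 0.898, -0.005]
contact_force: [0.7, 0.2, -0.3]
width: 0.002
grasp_force: 0.0
```

```bash
python3 - <<'E'
from h import *
from bench import *
plan(get_obs(),(.467,.35,.046),(.467,.35,.031))
E
```

```text
t 12.95 pos [0.4676 0.3487 0.0622] F [ 0.7  0.2 -0.3] w 0.0 yaw 0.58 z [-0.003 -0.003 -1.   ]
(0.467, 0.35, 0.046) units [ 0.   -0.02  0.27]
(0.467, 0.35, 0.031) units [ 0.   -0.    0.25]
```

Emit:
{"api": "send_rows", "payload": {
  "series": [
    [[0,0,0.25,0,0,0,255],[0,0,0.1,0,0,0,255],[0,0,0.09,0,0,0,255],[0,0,0.08,0,0,0,255],[0,0,0,0,0,0,255]]
  ]
}}

```text
t: 13.58
tool_pos: [0.4682, 0.3508, 0.0324]
ee_rot: [3.009, 0.901, -0.0]
contact_force: [-0.4, -2.1, 3.1]
width: 0.006
grasp_force: 1.6
```

Emit:
{"api": "send_rows", "payload": {
  "series": [
    [[0,0,0,0,0,0,255]]
  ]
}}

```text
t: 13.7
tool_pos: [0.4683, 0.3509, 0.0327]
ee_rot: [3.009, 0.901, 0.0]
contact_force: [0.2, -1.9, 2.7]
width: 0.004
grasp_force: 1.5
```

Emit:
{"api": "send_rows", "payload": {
  "series": [
    [[0,0,0.02,0,0,0,255],[0,0,0,0,0,0,255],[0,0,-0.3,0,0,0,255],[0,0,-0.7,0,0,0,255],[0,0,-0.8,0,0,0,255]]
  ]
}}

```text
t: 14.32
tool_pos: [0.4675, 0.3515, 0.141]
ee_rot: [-3.008, -0.902, 0.001]
contact_force: [0.8, 0.1, 0.0]
width: 0.0
grasp_force: 0.0
```

Emit:
{"api": "send_rows", "payload": {
  "series": [
    [[0,0,-0.8,0,0,0,255],[0,0,-0.4,0,0,0,255],[0,0,0,0,0,0,255],[0,0,0,0,0,0,255]]
  ]
}}

```text
t: 14.82
tool_pos: [0.4676, 0.3509, 0.2109]
ee_rot: [3.009, 0.901, -0.001]
contact_force: [-0.2, -0.0, -0.7]
width: -0.003
grasp_force: 0.0
```

```bash
python3 - <<'E'
from h import *
from bench import *
plan(get_obs())
s=get_image("scene");t=get_image("top")
for n,b,c in [("red",(172,235,205,268),(.4615,-.3188)),("yel",(232,210,265,245),(.4415,-.118)),("blue",(365,178,396,204),(.4727,.349)),("white",(288,198,316,224),(.449,.066))]:
    p,u,v=cloud(s,b);k=np.hypot(p[:,0]-c[0],p[:,1]-c[1])<.015;z=np.median(p[k,2]);print(n,z,topc(s,b,z-.005,z+.006)[:3])
print(topc(t,(245,125,320,195),.123,.137))
a=.575;e=np.array([np.cos(a),np.sin(a)])
p,u,v=cloud(t,(265,140,300,175));k=(p[:,2]>.163)&(p[:,2]<.19);print("ball x",((p[k][:,:2]-(.631,-.0663))@e).mean(),k.sum())
E
```

```text
t 14.82 pos [0.4676 0.3509 0.2109] F [-0.2 -0.  -0.7] w -0.0 yaw 0.582 z [-0.001 -0.    -1.   ]
red 0.03387030078084133 [ 0.4635 -0.3182  0.0301]
yel 0.03414094340673472 [ 0.4402 -0.1173  0.027 ]
blue 0.034250136404333435 [0.4734 0.3535 0.0277]
white 0.043407950334198114 [0.45   0.069  0.0274]
[ 6.301e-01 -6.520e-02  6.010e-02  6.292e-01 -6.560e-02  1.963e+03]
ball x 0.012526846867724813 29
```

```bash
python3 -c "
from bench import *
print(close_job())"
```

```text
the job is handed in; nothing more can be done
None
```

The job is handed in; no verdict came back. By my last measurements the toggle is on at about 0.86 rad, and red, yellow and blue are latched down in that order. The white cap is up, the lantern hasn't moved, and the push-lights are within about 5 mm of where they started; I didn't re-measure the jar, mug, spoon, basket or soap.

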